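Lock a trailer coupler onto its tow ball and prove it holds

TASK

Test-fit the overhauled trailer coupler on the tow ball of the bench stand: raise its locking handle all the way, carry the coupler over and lower it gently, pointing the same way as the stand, until it sits fully home on the ball with its tail resting on the wooden block, then press the handle fully down to lock it. Finally prove the lock: take hold of the crown of the head and pull straight up until the jaw bears on the ball and the pull, the coupler's weight included, is a steady 20 N (2 N either way will do, never harder) for about a second; then set it down, let go and clear away. Load the stand gently, without dropping, jerking or pressing hard (40 N is too much), and leave the tin, the wrench and the tray alone.

Things in the scene. Friction and masses are not known exactly. Their poses are not given: they have to be found in the camera images.
- coupler: loose trailer coupler, 277 mm long, 0.7 to 0.92 kg, level on its flat underside: a bare-metal cast head 64 mm long and wide with a round nose (open below, 64 mm high, with a crown on top) at the +x end and a grey 40 x 40 mm square tube running 245 mm to -x. Origin: underside, straight below the socket's centre; x towards the head, y left, z up
- socket (a point): centre of the socket in the head, 30 mm above the coupler's underside: it coincides with the ball's centre when the coupler is home. The socket has 1.5 mm play round the ball and a flat roof that lands on the ball's top
- neck (a point): place to carry the coupler: middle of the bare tube (40 wide, 40 high) between head and handle pivot, 80 mm behind the socket, 20 mm above the underside, 6 mm ahead of the centre of mass; the tube is bare for 70 mm along its length here
- crown (a point): grip on top of the head, straight above the socket: a block 34 mm wide (along y), 50 mm long, rising 28 mm above the head to 92 mm over the underside; this point is 80 mm over the underside
- tail (a point): underside of the tube 215 mm behind the socket: lies at the middle of the wooden block when the coupler is home
- handle_pivot (a point): pivot of the handle, on the tube 120 mm behind the socket, 58 mm above the underside (18 mm above the tube's top); its axis is the coupler's y
- handle_grip (a point): middle of the black T-grip at the handle's end, 88 mm from the pivot: a round bar 16 mm thick and 30 mm long across the tube (along y), to be pinched over its two ends, on a flat bar 16 mm wide and 8 mm thick. With the handle down there are 10 mm of air between it and the tube below
- handle (a joint): angle of the locking handle (rad): 0 fully down along the tube (locked, as it starts), 1.15 fully raised (its grip up and towards the head). About 2 N (less than tips the loose coupler) at the grip moves it and it stays where it is left. A toggle link draws the jaw back, slowly at first and 18 mm in all; it clears the ball only above 1.0, and the shut jaw cannot push the handle open. The stop at 0 is firm: 5 to 10 N of press is plenty
- jaw: steel locking jaw with an adjustable pad, inside the head, behind and below the ball, 30 mm wide. Shut, it keeps the ball out of the socket, or holds a seated ball in. It is not yet adjusted: a locked coupler lifts by 1 to 9 mm, not known beforehand, before the jaw bears on the ball and stops it. Its frame is the coupler's when shut; it moves to the coupler's -x
- stand: fixed steel stand: base plate 320 x 110 x 10 mm, tow ball at its +x end, wooden block at its -x end. Origin: underside, straight below the ball; x from block to ball, z up
- ball (a point): centre of the 50 mm steel tow ball, 95 mm above the bench, on a 24 mm neck
- rest (a point): middle of the top of the wooden block (50 mm along x, 100 mm along y), 215 mm behind the ball and 65 mm above the bench: carries the coupler's tail level
- tin: bystander: steel tin, 66 mm across, 85 mm high; origin under its centre
- wrench: bystander: steel wrench, 170 mm long, lying; origin under its middle
- tray: bystander: grey plastic tray 100 x 140 x 35 mm; origin under its centre

How it is judged (in metres and radians):
On the way, in this order (a step that is already met when the one before it is completed fails the run):
1. the handle is raised all the way, before the coupler is on the ball (value of joint handle above 1 rad and distance between socket and ball above 0.05 m), for 0.1 s.
2. the coupler sits home on the ball with its tail on the block, handle still up (distance between socket and ball below 0.006 m and z of tail in the frame of stand between 0.06 and 0.071 m and y of tail in the frame of stand between -0.045 and 0.045 m and x of tail in the frame of stand below -0.15 m and value of joint handle above 0.9 rad), for 0.2 s.
3. the handle is pressed fully down with the coupler home (distance between socket and ball below 0.006 m and z of tail in the frame of stand between 0.06 and 0.071 m and y of tail in the frame of stand between -0.045 and 0.045 m and x of tail in the frame of stand below -0.15 m and value of joint handle below 0.07 rad), for 0.2 s.
4. the locked coupler is pulled up against the ball: the jaw bears on the ball (over 3 N) and the coupler strains at the stand with more than 8 N in all, for 0.5 s (value of joint handle below 0.07 rad and contact force between jaw and stand above 3 N and contact force between coupler and stand above 8 N), for 0.5 s.
At the end, for the whole second after the job is handed in: the coupler sits at rest on the ball (socket centre within 6 mm of the ball's centre), its tail on the wooden block (within 45 mm of the block's middle line), handle fully down (below 0.07 rad) (all of step 3 and linear speed of coupler below 0.02 m/s); the robot touches nothing.
It fails at once if the coupler bears on the stand with more than 40 N (contact force between coupler and stand above 40 N).
It fails at once if the locked jaw is pulled against the ball with more than 18 N (contact force between jaw and stand above 18 N).
It fails at once if the tin is moved more than 30 mm (distance of tin from where it was at the start of the episode above 0.03 m).
It fails at once if the wrench is moved more than 30 mm (distance of wrench from where it was at the start of the episode above 0.03 m).
It fails at once if the tray is moved more than 30 mm (distance of tray from where it was at the start of the episode above 0.03 m).
It also fails if it takes over 72 s, if anything falls off the work surface, if the arm or the gripper's body presses on something with over 40 N, if the wrist force passes 120 N, or if a joint passes its speed limit or range.

ROBOT

A 6-joint arm with a two-finger parallel gripper is mounted at the origin on the work surface. World frame = base frame: x ahead of the robot, y to its left, z up, the work surface at z = 0. Lengths are in mm, angles in rad, forces in N, time in s.
With the tool pointing down it reaches from about 150 to 775 mm from the base axis. Payload 6.1 kg.
Tool frame: the origin (TCP) lies between the finger pads; the fingertips stand 25 mm ahead of it and the grasp point (between the pads) lies 6 mm ahead of it (robot.tip_reach is the z of the fingertips in the tool frame, in mm); z points along the fingers, y is the line along which they close (so a half turn about z gives the same grasp; the last joint's range is limited). The gripper opens to 85 mm and grips with 20 to 120 N. Pads are 22 mm wide; open, the fingers measure 114 mm over their backs; the gripper's body (76 mm by 85 mm) begins 54 mm behind the grasp point. The pads swing forward as they close: fully open they stand 13 mm farther back than shut.
Start: joints at [1.123, 0.126, -0.04, 1.405, 0, 1.571], TCP at [227.308, 473.222, 256.295] pointing down, gripper open.
Joint ranges: [-2.72, 2.72], [-0.95, 1.95], [-1.27, 1.35], [-1.78, 2.02], [-1.46, 1.47], [-3.14, 3.14]. Speed limits (rad/s): [2.39, 2.39, 3.01, 3.14, 3.14, 3.14].

INTERFACE

Orientations are given as a rotation vector (axis times angle).
In Python, from station import robot gives the robot as it stands.
- The arm moves only by the tool play_rows, never from a script. Its argument "motion" is a list of rows, each a list of 3 entries, a list of its own where there are three numbers: the shift along the world's x, y, z in m, then the turn, a rotation vector about the world's x, y, z in degrees, then the gripper command: -1 is fully open, 1 is shut, values between are in proportion. In form: [[[dx, dy, dz], [rx, ry, rz], grip], ...]. A call has 1 to 20 rows; each row is the pose to reach, as a shift and turn from the pose commanded when the call began; what a row does not reach only later rows make up. A row lasts 1/10 s, in which the tool goes at most 50 mm and 8.59 degrees, less where a joint would pass 70% of its speed; a pose out of reach is approached as far as the arm can. A call with a gripper value outside its range is refused whole. The fingers move at their own pace and stop on an object; "newtons" is the grip in N (left out, the last holds). Time passes only in rows, so rows that repeat a pose let the fingers close. It gives the time, the measured TCP pose, the force, the opening and the grip force at its end, in the units of the state.
- robot.sense(): the state, without advancing time (a new reading comes with each control period).
- robot.grab_frame(name): name is "scene" or "top" or "wrist"; returns the picture (480x640x3 uint8, blue, green, red); there is no depth.
- robot.camera_params(name): a dict with "intrinsics" (3x3 intrinsics, pixels), "rvec" (rotation vector, rad) and "tvec" (3), from world to camera coordinates, as OpenCV has them; the wrist camera has in their place "T_tool_cam" (4x4, takes a point from camera to tool coordinates, whose origin is the TCP and whose axes are the flange's). Camera axes: x right, y down, z forward; pixel columns grow to the right and rows downward; lengths in mm; the calibration is good to about 2 mm. A picture is of the moment at which its call begins: read the wrist's pose just before it. camera_params takes no time and is no camera call.
- robot.job_done(): hands the job in; it is judged then, once.
The state is a dict: "clock": time; "qpos": joint angles; "dq": joint speeds; "joint_torque": joint torques, N m; "tool_pos": TCP position; "ee_rot": TCP orientation; "force": force on the tool from outside, world axes, zero at the start; "ft_torque": the same for the moment, N m; "grip_width": finger opening in mm; "finger_force": force on a finger pad.
Only numpy, scipy, OpenCV 4.12 (cv2) and the standard library are available. Lean on these libraries where they do the work, as an engineer would, in place of code of your own. Each camera call takes 0.05 s, during which the arm holds its last target. There are 200 camera calls.

## Working session

There is one attempt and no reset: what is moved stays moved. The work goes in short steps, Python scripts to look and compute and a tool call to move; the robot and the scene stay as the last step left them, time stands still between calls to the robot, and variables do not carry over. Pictures are saved under pics/ and viewed, at most 10 in all, crops included, and the job is handed in when it is done.

Besides the shell and the picture viewer there is one more tool, called after "Request:" by a JSON object that holds its "op" and its "data", one argument or row to a line. play_rows: Moves the arm, as the interface text tells. Its arguments: {"type":"object","properties":{"motion":{"type":"array","items":{"type":"array"}},"newtons":{"type":"number"}},"required":["motion"]}

```bash
mkdir -p pics; python3 - <<'E'
from station import robot
import cv2,numpy as np
print(robot.sense())
for n in("top","scene"):
    im=robot.grab_frame(n); cv2.imwrite(f"pics/{n}0.png",im)
    p=robot.camera_params(n); print(n,p)
print(robot.camera_params("wrist"))
E
```

```text
{'clock': 0.0, 'qpos': array([ 1.12299757e+00,  1.26420018e-01, -4.06459923e-02,  1.40540890e+00,
       -2.42450991e-06,  1.57078483e+00]), 'dq': array([ 0.00235   ,  0.00029284, -0.00090447,  0.00132066,  0.00132521,
       -0.00114091]), 'joint_torque': array([ 1.09279117e-03, -4.35912287e+01,  3.52922809e+01,  1.72655768e-02,
        1.42026888e-04,  1.55292557e-06]), 'tool_pos': array([227.15034856, 472.89040017, 255.49006583]), 'ee_rot': array([-6.97438259e-01, -3.06281747e+00,  2.57143900e-03]), 'force': array([-0.30749732, -0.37485988,  0.0446216 ]), 'ft_torque': array([-0.02099752, -0.00472595, -0.01324013]), 'finger_force': 0.0, 'grip_width': 85.43440419657271}
top {'intrinsics': array([[603.84631792,   0.        , 324.32690094],
       [  0.        , 603.84631792, 237.54495761],
       [  0.        ,   0.        ,   1.        ]]), 'rvec': array([ 2.16901684, -2.1612137 ,  0.12640714]), 'tvec': array([ -79.33634883,  596.53665874, 1312.2889695 ])}
scene {'intrinsics': array([[579.28326453,   0.        , 327.89915842],
       [  0.        , 579.28326453, 243.00297605],
       [  0.        ,   0.        ,   1.        ]]), 'rvec': array([ 2.16824052,  1.38955274, -0.43610024]), 'tvec': array([-173.8720599 , -424.31573177, 1659.695957  ])}
{'intrinsics': array([[362.97407436,   0.        , 322.00399473],
       [  0.        , 362.97407436, 238.55815188],
       [  0.        ,   0.        ,   1.        ]]), 'T_tool_cam': array([[ 2.45162761e-04, -9.53084329e-01, -3.02704809e-01,
         7.66573774e+01],
       [ 9.99999456e-01, -7.31289861e-05,  1.04015764e-03,
         2.89590445e-01],
       [-1.01349444e-03, -3.02704899e-01,  9.53083793e-01,
        -1.17462465e+02],
       [ 0.00000000e+00,  0.00000000e+00,  0.00000000e+00,
         1.00000000e+00]])}
```

View pics/top0.png

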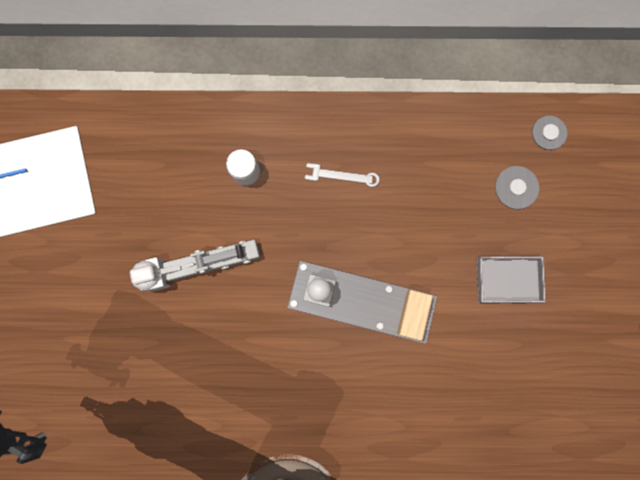

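View pics/scene0.png

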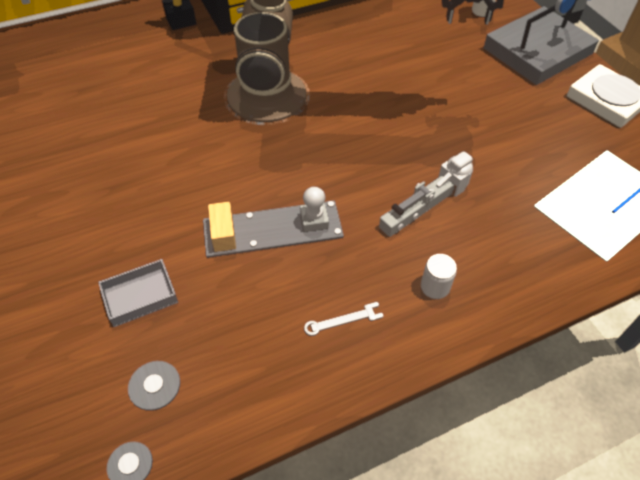

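```bash
cat > h.py <<'E'
from station import robot
import cv2,numpy as np
def ray(name,uv,z,S=None,P=None):
    p=P or robot.camera_params(name); K=p["intrinsics"]
    d=np.linalg.inv(K)@[uv[0],uv[1],1]
    if name=="wrist":
        S=S or robot.sense(); R=cv2.Rodrigues(S["ee_rot"])[0]; T=p["T_tool_cam"]
        o=R@T[:3,3]+S["tool_pos"]; d=R@T[:3,:3]@d
    else:
        R=cv2.Rodrigues(p["rvec"])[0]; o=-R.T@p["tvec"]; d=R.T@d
    return o+d*(z-o[2])/d[2]
def proj(name,X,S=None):
    p=robot.camera_params(name);X=np.atleast_2d(X).astype(float)
    if name=="wrist":
        R=cv2.Rodrigues(S["ee_rot"])[0];T=p["T_tool_cam"]
        X=((X-S["tool_pos"])@R-T[:3,3])@T[:3,:3]; r=t=np.zeros(3)
    else: r,t=p["rvec"],p["tvec"]
    return cv2.projectPoints(X,r,t,p["intrinsics"],None)[0][:,0]
E
python3 - <<'E'
from h import *
for uv,z in [((147,275),64),((258,250),40),((320,290),95),((417,315),65),((242,162),85),((343,176),5)]: print(uv,ray("top",uv,z))
im=cv2.imread("pics/top0.png")
a=cv2.resize(im[225:300,120:270],None,fx=5,fy=5,interpolation=2)
b=cv2.resize(im[255:345,285:440],None,fx=5,fy=5,interpolation=2)
cv2.imwrite("pics/c.png",np.vstack([cv2.resize(a,(640,320)),cv2.resize(b[:, :],(480,279)).copy() if 0 else np.pad(cv2.resize(b,(480,279)),((0,0),(0,160),(0,0)))]))
E
```

```text
(147, 275) [510.46610914 305.89588556  64.        ]
(258, 250) [567.82134557  69.51418447  40.        ]
(320, 290) [478.64947817 -68.22403296  95.        ]
(417, 315) [ 426.65640864 -276.64994715   65.        ]
(242, 162) [755.59123523 102.50497003  85.        ]
(343, 176) [ 742.97162603 -119.83605626    5.        ]
```

View pics/c.png

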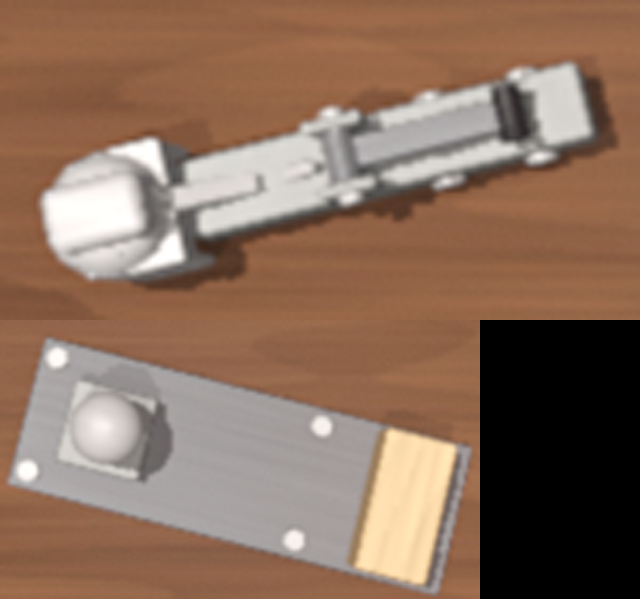

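```bash
python3 - <<'E'
from h import *
A=lambda x,y:(120+x/4.267,225+y/4.267)
B=lambda x,y:(285+x/3.097,255+(y-320)/3.097)
c=ray("top",A(98,217),92);pv=ray("top",A(340,160),58);g=ray("top",A(512,112),58);t=ray("top",A(587,101),40)
ang=lambda d:np.degrees(np.arctan2(d[1],d[0]))
print(c,pv,g,t); 
for a,b in((c,pv),(c,g),(c,t)): print(ang(a-b),np.hypot(*(a-b)[:2]))
b=ray("top",B(107,427),95);k=ray("top",B(406,507.5),65);print(b,k,ang(b-k),np.hypot(*(b-k)[:2]))
q=[ray("top",B(*p),10) for p in((45,338),(470,447),(437,594),(8,483))]
print(ang(q[0]-q[1]),ang(q[3]-q[2]),np.mean(q,0))
E
```

```text
[507.23183504 306.24821008  92.        ] [538.3739605  194.07000235  58.        ] [563.28310852 106.83556573  58.        ] [570.77327996  70.5178344   40.        ]
105.51534427243224 116.42071236945254
105.69970897433497 207.1404064541043
105.0856141753455 244.14406657189107
[479.59186808 -67.27116299  95.        ] [ 425.4944455  -274.68858945   65.        ] 75.38209290812792 214.35605876491502
75.8112709661058 75.79992785155049 [ 454.77200375 -162.9716061    10.        ]
```

Request:
{"op": "play_rows", "data": {
  "motion": [
    [[0.03,-0.03,0],[0,0,-5],-1],
    [[0.318,-0.323,-0.035],[0,0,-48.9],-1],
    [[0.318,-0.323,-0.035],[0,0,-48.9],-1],
    [[0.318,-0.323,-0.035],[0,0,-48.9],-1],
    [[0.318,-0.323,-0.035],[0,0,-48.9],-1],
    [[0.318,-0.323,-0.035],[0,0,-48.9],-1],
    [[0.318,-0.323,-0.035],[0,0,-48.9],-1],
    [[0.318,-0.323,-0.035],[0,0,-48.9],-1],
    [[0.318,-0.323,-0.035],[0,0,-48.9],-1],
    [[0.318,-0.323,-0.035],[0,0,-48.9],-1],
    [[0.318,-0.323,-0.035],[0,0,-48.9],-1],
    [[0.318,-0.323,-0.035],[0,0,-48.9],-1],
    [[0.318,-0.323,-0.035],[0,0,-48.9],-1],
    [[0.318,-0.323,-0.035],[0,0,-48.9],-1]
  ]
}}

```text
clock: 1.5
tool_pos: [544.5, 151.5, 221.7]
ee_rot: [1.9, 2.502, 0.001]
force: [-0.2, -0.5, -0.5]
grip_width: 85.2
finger_force: 0.0
```

```bash
cat >> h.py <<'E'
def pose():
    S=robot.sense();R=cv2.Rodrigues(S["ee_rot"])[0]
    print("t",round(S["clock"],2),"tcp",S["tool_pos"].round(1),"yawx",round(np.degrees(np.arctan2(R[1,0],R[0,0])),2),"z",R[:,2].round(3),"F",S["force"].round(2),"w",S["grip_width"].round(1),"ff",round(float(S["finger_force"]),1))
    return S
E
python3 - <<'E'
from h import *
S=pose(); im=robot.grab_frame("wrist"); cv2.imwrite("pics/w1.png",im)
import pickle; pickle.dump(S,open("w1.pkl","wb"))
E
```

```text
Traceback (most recent call last):
  File "h.py", line 21, in pose
    print("t",round(S["clock"],2),"tcp",S["tool_pos"].round(1),"yawx",round(np.degrees(np.arctan2(R[1,0],R[0,0])),2),"z",R[:,2].round(3),"F",S["force"].round(2),"w",S["grip_width"].round(1),"ff",round(float(S["finger_force"]),1))
                                                                                                                                                                     ^^^^^^^^^^^^^^^^^^^^^
AttributeError: 'float' object has no attribute 'round'
```

```bash
sed -i 's/S\["grip_width"\].round(1)/round(float(S["grip_width"]),1)/' h.py
python3 - <<'E'
from h import *
S=pose(); im=robot.grab_frame("wrist"); cv2.imwrite("pics/w1.png",im)
import pickle; pickle.dump(S,open("w1.pkl","wb"))
E
```

```text
t 1.5 tcp [544.5 151.5 221.7] yawx 105.56 z [ 0.  0. -1.] F [-0.18 -0.51 -0.51] w 85.2 ff 0.0
```

View pics/w1.png

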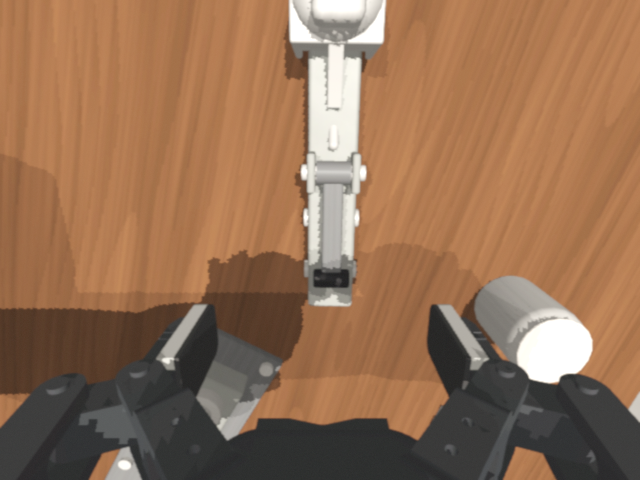

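```bash
python3 - <<'E'
from h import *
import pickle;S=pickle.load(open("w1.pkl","rb"))
r={}
for n,uv,z in(("grip",(331,278),58),("pivot",(334,173),58),("tailend",(330,303.5),40),("neckfront",(335,56),40),("crownrear",(338,17),92)):
    r[n]=ray("wrist",uv,z,S); print(n,r[n])
d=r["neckfront"]-r["tailend"];print(np.degrees(np.arctan2(d[1],d[0])),np.hypot(*d[:2]), np.hypot(*(r["grip"]-r["pivot"])[:2]))
d=r["pivot"]-r["grip"];print(np.degrees(np.arctan2(d[1],d[0])))
E
```

```text
grip [565.41557706 108.79802219  58.        ]
pivot [543.46697459 193.68202438  58.        ]
tailend [574.15927242  76.66624689  40.        ]
neckfront [521.32570702 275.0075848   40.        ]
crownrear [517.68762312 287.23098007  92.        ]
104.91591984410003 205.25757466415357 87.67573768087112
104.49753688714962
```

Request:
{"op": "play_rows", "data": {
  "motion": [
    [[0.005,-0.01,-0.02],[0,0,-0.5],-1],
    [[0.0197,-0.0417,-0.06],[0,0,-0.5],-1],
    [[0.0197,-0.0417,-0.1],[0,0,-0.5],-1],
    [[0.0197,-0.0417,-0.13],[0,0,-0.5],-1],
    [[0.0197,-0.0417,-0.151],[0,0,-0.5],-1],
    [[0.0197,-0.0417,-0.151],[0,0,-0.5],-1],
    [[0.0197,-0.0417,-0.151],[0,0,-0.5],0],
    [[0.0197,-0.0417,-0.151],[0,0,-0.5],0.2],
    [[0.0197,-0.0417,-0.151],[0,0,-0.5],0.6],
    [[0.0197,-0.0417,-0.151],[0,0,-0.5],1],
    [[0.0197,-0.0417,-0.151],[0,0,-0.5],1],
    [[0.0197,-0.0417,-0.151],[0,0,-0.5],1],
    [[0.0197,-0.0417,-0.151],[0,0,-0.5],1]
  ],
  "newtons": 20
}}

```text
clock: 2.85
tool_pos: [565.3, 108.6, 71.7]
ee_rot: [1.913, 2.491, 0.002]
force: [-1.8, 0.1, 5.6]
grip_width: 29.1
finger_force: 25.0
```

```bash
python3 - <<'E'
from h import *
S=pose(); im=robot.grab_frame("wrist"); cv2.imwrite("pics/w2.png",im)
E
```

```text
t 2.85 tcp [565.3 108.6  71.7] yawx 104.95 z [ 0.001  0.    -1.   ] F [-1.82  0.13  5.56] w 29.1 ff 25.0
```

View pics/w2.png

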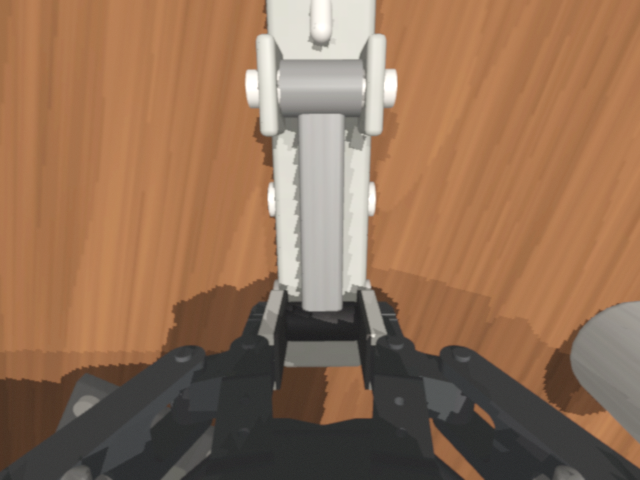

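Request:
{"op": "play_rows", "data": {
  "motion": [
    [[0,0.0001,0.0044],[0,0,0],1],
    [[-0.0001,0.0004,0.0088],[0,0,0],1],
    [[-0.0003,0.001,0.0132],[0,0,0],1],
    [[-0.0005,0.0017,0.0175],[0,0,0],1],
    [[-0.0007,0.0027,0.0218],[0,0,0],1],
    [[-0.001,0.0038,0.026],[0,0,0],1],
    [[-0.0018,0.0067,0.0343],[0,0,0],1],
    [[-0.0018,0.0067,0.0343],[0,0,0],1]
  ]
}}

```text
clock: 3.7
tool_pos: [563.5, 115.8, 106.0]
ee_rot: [1.913, 2.492, 0.002]
force: [-1.5, 1.4, -1.2]
grip_width: 29.4
finger_force: 23.3
```

Request:
{"op": "play_rows", "data": {
  "motion": [
    [[-0.0005,0.0018,0.004],[0,0,0],1],
    [[-0.001,0.0037,0.0079],[0,0,0],1],
    [[-0.0016,0.0059,0.0117],[0,0,0],1],
    [[-0.0022,0.0082,0.0154],[0,0,0],1],
    [[-0.0029,0.0107,0.019],[0,0,0],1],
    [[-0.0036,0.0133,0.0224],[0,0,0],1],
    [[-0.0051,0.0191,0.0288],[0,0,0],1],
    [[-0.006,0.0223,0.0318],[0,0,0],1],
    [[-0.0068,0.0255,0.0346],[0,0,0],1],
    [[-0.0078,0.029,0.0373],[0,0,0],1],
    [[-0.0087,0.0324,0.0398],[0,0,0],1],
    [[-0.01,0.0374,0.0429],[0,0,0],1],
    [[-0.0115,0.0429,0.0457],[0,0,0],1],
    [[-0.0115,0.0429,0.0457],[0,0,0],1]
  ]
}}

```text
clock: 5.1
tool_pos: [551.7, 159.0, 151.1]
ee_rot: [1.913, 2.492, 0.002]
force: [-1.7, -2.0, 2.5]
grip_width: 29.5
finger_force: 21.8
```

```bash
python3 - <<'E'
from h import *
S=pose(); im=robot.grab_frame("wrist"); im2=robot.grab_frame("scene")
cv2.imwrite("pics/w3.png",np.hstack([cv2.resize(im,(400,300)),cv2.resize(im2[130:250,350:510],(400,300),interpolation=2)]))
E
```

```text
t 5.1 tcp [551.7 159.  151.1] yawx 104.99 z [ 0.001  0.001 -1.   ] F [-1.67 -2.02  2.53] w 29.5 ff 21.8
```

View pics/w3.png

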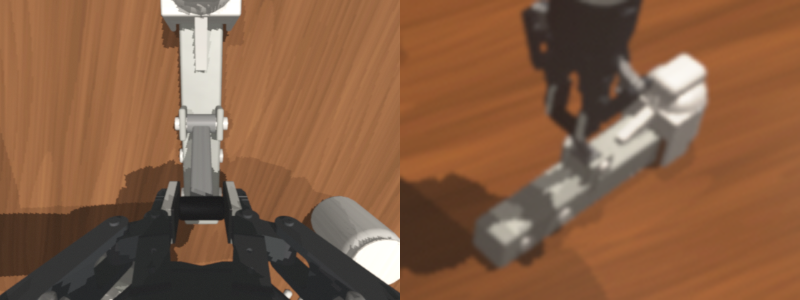

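Request:
{"op": "play_rows", "data": {
  "motion": [
    [[0,0,0],[0,0,0],0],
    [[0,0,0],[0,0,0],-1],
    [[0,0,0],[0,0,0],-1],
    [[0,0,0],[0,0,0],-1],
    [[0,0,0.03],[0,0,0],-1],
    [[0,0,0.06],[0,0,0],-1],
    [[-0.005,0.02,0.06],[0,0,0],-1],
    [[-0.02,0.055,0.06],[0,0,0],-1],
    [[-0.02,0.055,0.06],[0,0,0],-1],
    [[-0.02,0.055,0.06],[0,0,0],-1]
  ]
}}

```text
clock: 6.2
tool_pos: [531.5, 213.6, 210.2]
ee_rot: [1.912, 2.493, -0.0]
force: [-0.3, -0.2, 0.1]
grip_width: 85.3
finger_force: 0.0
```

```bash
python3 - <<'E'
from h import *
S=pose(); im=robot.grab_frame("wrist"); im2=robot.grab_frame("scene"); import pickle; pickle.dump(S,open("w4.pkl","wb"))
cv2.imwrite("pics/w4.png",np.vstack([im,]))
E
```

```text
t 6.2 tcp [531.5 213.6 210.2] yawx 105.03 z [-0. -0. -1.] F [-0.31 -0.22  0.13] w 85.3 ff 0.0
```

View pics/w4.png

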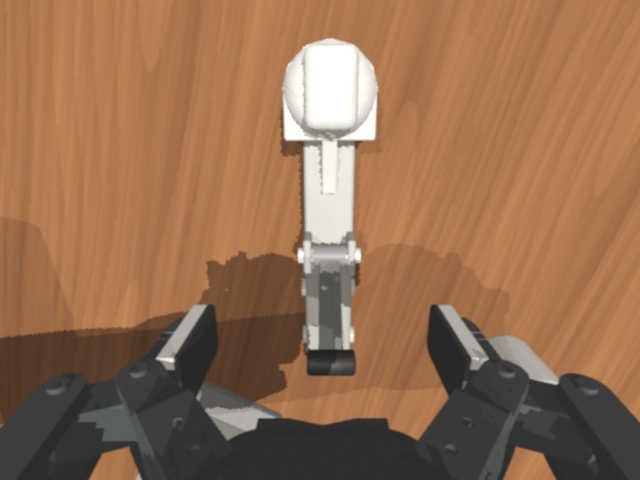

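```bash
python3 - <<'E'
from h import *
import pickle;S=pickle.load(open("w4.pkl","rb"))
f=lambda uv,z: ray("wrist",uv,z,S)
c=f((331,86),92);p=f((330,254),58);p2=f((330,254),63);g=f((331,363),138);h=f((330,140),64)
print(c,p,p2,g,h)
d=c-p;print(np.degrees(np.arctan2(d[1],d[0])),np.hypot(*d[:2]));d=c-h;print(np.hypot(*d[:2]));d=p-g;print(np.hypot(*d[:2]))
print(f((305,86),92)-f((357,86),92))
# fit: project model for candidate pose, compare
u=lambda a:np.array([np.cos(a),np.sin(a),0])
from scipy.optimize import least_squares
obs=np.array([(331,86),(330,254),(331,363),(285,140),(376,140)])
M=np.array([(0,0,92),(-120,0,58),(-120-88*np.cos(1.14),0,58+88*np.sin(1.14)),(-32,32,64),(-32,-32,64)])
def X(v):
    a=v[2];return np.c_[v[0]+M[:,0]*np.cos(a)-M[:,1]*np.sin(a),v[1]+M[:,0]*np.sin(a)+M[:,1]*np.cos(a),M[:,2]]
s=least_squares(lambda v:(proj("wrist",X(v),S)-obs).ravel(),[510,308,1.83]);print(s.x,np.degrees(s.x[2]),s.fun.reshape(-1,2).round(1))
v=s.x;print("neck-77",v[:2]-77*u(v[2])[:2])
E
```

```text
[511.97783986 310.52272596  92.        ] [543.9895649  195.14545438  58.        ] [543.39700646 196.87067387  63.        ] [554.05809062 154.22739118 138.        ] [520.65333721 279.19206581  64.        ]
105.50681334320535 119.73581475645105
32.509606568888856
42.138617752331186
[-30.18186742  -8.11881179   0.        ]
[512.61182618 309.57078775   1.83349094] 105.05129285771143 [[ 0.6  1.9]
 [-0.8  1.6]
 [ 0.6 -5.6]
 [-0.4  0.9]
 [-0.3  0.8]]
neck-77 [532.60746849 235.21237001]
```

Request:
{"op": "play_rows", "data": {
  "motion": [
    [[0.0009,0.022,0],[0,0,0],-1],
    [[0.0009,0.022,-0.03],[0,0,0],-1],
    [[0.0009,0.022,-0.07],[0,0,0],-1],
    [[0.0009,0.022,-0.11],[0,0,0],-1],
    [[0.0009,0.022,-0.14],[0,0,0],-1],
    [[0.0009,0.022,-0.165],[0,0,0],-1],
    [[0.0009,0.022,-0.178],[0,0,0],-1],
    [[0.0009,0.022,-0.178],[0,0,0],-1],
    [[0.0009,0.022,-0.178],[0,0,0],-0.2],
    [[0.0009,0.022,-0.178],[0,0,0],0.2],
    [[0.0009,0.022,-0.178],[0,0,0],0.6],
    [[0.0009,0.022,-0.178],[0,0,0],1],
    [[0.0009,0.022,-0.178],[0,0,0],1],
    [[0.0009,0.022,-0.178],[0,0,0],1],
    [[0.0009,0.022,-0.178],[0,0,0],1]
  ],
  "newtons": 70
}}

```text
clock: 7.8
tool_pos: [532.7, 235.3, 33.9]
ee_rot: [1.913, 2.491, 0.002]
force: [-3.0, -1.2, 5.6]
grip_width: 39.2
finger_force: 73.4
```

Request:
{"op": "play_rows", "data": {
  "motion": [
    [[0,0,0.004],[0,0,0],1],
    [[0,0,0.01],[0,0,0],1],
    [[0,0,0.018],[0,0,0],1],
    [[0,0,0.026],[0,0,0],1],
    [[0,0,0.034],[0,0,0],1],
    [[0,0,0.044],[0,0,0],1],
    [[0,0,0.056],[0,0,0],1],
    [[0,0,0.07],[0,0,0],1],
    [[0,0,0.085],[0,0,0],1],
    [[0,0,0.1],[0,0,0],1],
    [[0,0,0.115],[0,0,0],1],
    [[0,0,0.128],[0,0,0],1],
    [[0,0,0.138],[0,0,0],1],
    [[0,0,0.145],[0,0,0],1],
    [[0,0,0.15],[0,0,0],1],
    [[0,0,0.15],[0,0,0],1],
    [[0,0,0.15],[0,0,0],1]
  ]
}}

```text
clock: 9.5
tool_pos: [532.4, 235.0, 181.8]
ee_rot: [-1.913, -2.491, 0.001]
force: [0.2, 0.5, -8.8]
grip_width: 39.2
finger_force: 71.7
```

```bash
python3 - <<'E'
from h import *
pose();print(robot.sense()["ft_torque"])
E
```

```text
t 9.5 tcp [532.4 235.  181.8] yawx 104.94 z [-0.001 -0.    -1.   ] F [ 0.17  0.53 -8.78] w 39.2 ff 71.7
[ 0.05098711  0.02435189 -0.0130274 ]
```

Request:
{"op": "play_rows", "data": {
  "motion": [
    [[0.0004,-0.004,0],[0,0,-0.3],1],
    [[0.0016,-0.016,0],[0,0,-1.2],1],
    [[0.0035,-0.036,0],[0,0,-2.6],1],
    [[0.0063,-0.065,0],[0,0,-4.7],1],
    [[0.0094,-0.097,0],[0,0,-7],1],
    [[0.0125,-0.13,0],[0,0,-9.4],1],
    [[0.0156,-0.162,0],[0,0,-11.7],1],
    [[0.0188,-0.195,0],[0,0,-14.1],1],
    [[0.0219,-0.227,0],[0,0,-16.4],1],
    [[0.025,-0.26,0],[0,0,-18.8],1],
    [[0.0282,-0.292,0],[0,0,-21.1],1],
    [[0.0313,-0.324,0],[0,0,-23.4],1],
    [[0.034,-0.353,0],[0,0,-25.5],1],
    [[0.036,-0.373,0],[0,0,-27],1],
    [[0.0375,-0.389,0],[0,0,-28.1],1],
    [[0.0385,-0.399,0],[0,0,-28.9],1],
    [[0.0391,-0.4056,0],[0,0,-29.3],1],
    [[0.0391,-0.4056,0],[0,0,-29.3],1],
    [[0.0391,-0.4056,0],[0,0,-29.3],1],
    [[0.0391,-0.4056,0],[0,0,-29.3],1]
  ]
}}

```text
clock: 11.5
tool_pos: [571.7, -169.6, 182.3]
ee_rot: [-2.48, -1.928, -0.0]
force: [0.2, 0.3, -8.0]
grip_width: 39.1
finger_force: 71.5
```

```bash
python3 - <<'E'
from h import *
S=pose(); im=robot.grab_frame("wrist"); import pickle; pickle.dump(S,open("w5.pkl","wb"))
cv2.imwrite("pics/w5.png",im)
E
```

```text
t 11.5 tcp [ 571.7 -169.6  182.3] yawx 75.71 z [-0.  0. -1.] F [ 0.23  0.31 -8.03] w 39.1 ff 71.5
```

View pics/w5.png

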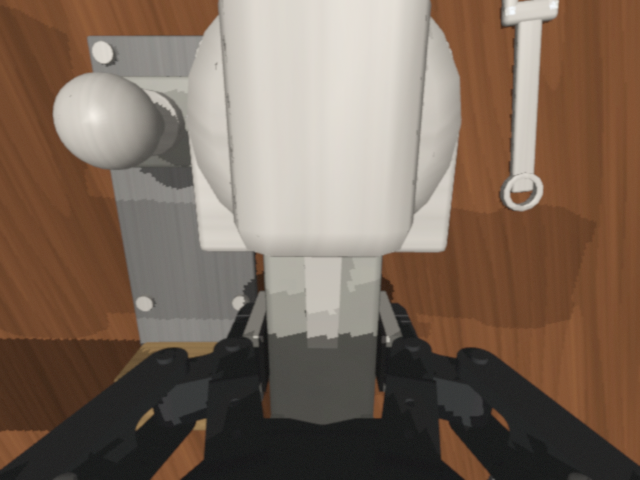

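```bash
python3 - <<'E'
from h import *
import pickle;S=pickle.load(open("w5.pkl","rb"))
from scipy.optimize import least_squares
rng=np.random.default_rng(0);D=rng.normal(size=(20000,3));D*=25/np.linalg.norm(D,axis=1)[:,None]
def ext(c):
    q=proj("wrist",D+c,S);return np.r_[q.min(0),q.max(0)]
o=np.array([54,72,163,170])
s=least_squares(lambda v:ext(np.r_[v,95])-o,[479,-67],diff_step=1e-3);print("ball",s.x,s.fun.round(1))
s3=least_squares(lambda v:ext(v)-o,[479,-67,95],diff_step=1e-3);print("ball3",s3.x,s3.fun.round(1))
uz=S["tool_pos"][2]-33
l=ray("wrist",(198.5,250),uz+64,S);r=ray("wrist",(447,250),uz+64,S)
a=np.radians(75.71);x=np.array([np.cos(a),np.sin(a)]);y=np.array([-x[1],x[0]])
m=(l+r)[:2]/2;print("w",np.linalg.norm(l-r),"yaw",np.degrees(np.arctan2(*(l-r)[1::-1]))-90,"tool->rear x,y",(m-S["tool_pos"][:2])@x,(m-S["tool_pos"][:2])@y)
t=(ray("wrist",(267,330),uz+40,S)+ray("wrist",(380,330),uz+40,S))[:2]/2;print("tube y",(t-S["tool_pos"][:2])@y)
# stand yaw: bolts
b=[ray("wrist",p,10,S) for p in((103,52),(145,303),(239,303))];print(b)
d=b[0]-b[1];print(np.degrees(np.arctan2(d[1],d[0])))
d=b[1]-b[2];print(np.degrees(np.arctan2(d[1],d[0]))-90)
E
```

```text
ball [482.3585301  -66.49144666] [ 0.2 -0.3 -0.2  0.3]
ball3 [482.28739969 -66.46966053  94.8703152 ] [ 0.2 -0.2 -0.2  0.2]
w 62.702425922028596 yaw 75.70239010606122 tool->rear x,y 47.023308312896454 -0.8727605491286446
tube y -1.2320170035375708
[array([451.05834613,  -8.04583595,  10.        ]), array([ 402.35751587, -202.76205463,   10.        ]), array([ 483.05422914, -223.34485075,   10.        ])]
75.95772607770327
75.69102539419427
```

Request:
{"op": "play_rows", "data": {
  "motion": [
    [[-0.003,0.001,0],[0,0,0],1],
    [[-0.012,0.003,0],[0,0,0],1],
    [[-0.027,0.007,0],[0,0,0],1],
    [[-0.045,0.0115,0],[0,0,0],1],
    [[-0.065,0.0165,0],[0,0,0],1],
    [[-0.083,0.021,0],[0,0,0],1],
    [[-0.097,0.0245,0],[0,0,0],1],
    [[-0.106,0.0268,0],[0,0,0],1],
    [[-0.1096,0.0277,0],[0,0,0],1],
    [[-0.1096,0.0277,-0.003],[0,0,0],1],
    [[-0.1096,0.0277,-0.01],[0,0,0],1],
    [[-0.1096,0.0277,-0.018],[0,0,0],1],
    [[-0.1096,0.0277,-0.024],[0,0,0],1],
    [[-0.1096,0.0277,-0.027],[0,0,0],1],
    [[-0.1096,0.0277,-0.027],[0,0,0],1],
    [[-0.1096,0.0277,-0.027],[0,0,0],1]
  ]
}}

```text
clock: 13.15
tool_pos: [462.2, -142.8, 155.3]
ee_rot: [-2.482, -1.926, 0.0]
force: [-0.1, -0.5, -9.5]
grip_width: 39.1
finger_force: 71.9
```

Request:
{"op": "play_rows", "data": {
  "motion": [
    [[0,0,-0.002],[0,0,0],1],
    [[0,0,-0.004],[0,0,0],1],
    [[0,0,-0.006],[0,0,0],1],
    [[0,0,-0.008],[0,0,0],1],
    [[0,0,-0.01],[0,0,0],1],
    [[0,0,-0.012],[0,0,0],1],
    [[0,0,-0.012],[0,0,0],1]
  ]
}}

```text
clock: 13.85
tool_pos: [461.9, -142.7, 142.9]
ee_rot: [-2.481, -1.926, 0.001]
force: [0.5, 1.1, -9.4]
grip_width: 38.6
finger_force: 71.9
```

Request:
{"op": "play_rows", "data": {
  "motion": [
    [[0,0,-0.0015],[0,0,0],1],
    [[0,0,-0.003],[0,0,0],1],
    [[0,0,-0.0045],[0,0,0],1],
    [[0,0,-0.006],[0,0,0],1],
    [[0,0,-0.0075],[0,0,0],1],
    [[0,0,-0.0075],[0,0,0],1]
  ]
}}

```text
clock: 14.45
tool_pos: [461.9, -142.7, 135.5]
ee_rot: [-2.481, -1.926, 0.0]
force: [-0.2, -0.4, -9.4]
grip_width: 39.0
finger_force: 71.9
```

Request:
{"op": "play_rows", "data": {
  "motion": [
    [[0,0,-0.0015],[0,0,0],1],
    [[0,0,-0.003],[0,0,0],1],
    [[0,0,-0.0045],[0,0,0],1],
    [[0,0,-0.006],[0,0,0],1],
    [[0,0,-0.0075],[0,0,0],1],
    [[0,0,-0.009],[0,0,0],1],
    [[0,0,-0.009],[0,0,0],1]
  ]
}}

```text
clock: 15.15
tool_pos: [461.9, -142.7, 126.5]
ee_rot: [-2.481, -1.926, 0.0]
force: [-0.1, -0.1, -8.2]
grip_width: 39.2
finger_force: 71.9
```

Request:
{"op": "play_rows", "data": {
  "motion": [
    [[0,0,-0.0015],[0,0,0],1],
    [[0,0,-0.003],[0,0,0],1],
    [[0,0,-0.0045],[0,0,0],1],
    [[0,0,-0.006],[0,0,0],1],
    [[0,0,-0.0075],[0,0,0],1],
    [[0,0,-0.009],[0,0,0],1],
    [[0,0,-0.0105],[0,0,0],1],
    [[0,0,-0.012],[0,0,0],1],
    [[0,0,-0.012],[0,0,0],1]
  ]
}}

```text
clock: 16.05
tool_pos: [461.9, -142.6, 114.5]
ee_rot: [-2.481, -1.926, 0.0]
force: [-0.9, 1.2, -9.1]
grip_width: 38.9
finger_force: 72.0
```

Request:
{"op": "play_rows", "data": {
  "motion": [
    [[0,0,-0.0015],[0,0,0],1],
    [[0,0,-0.003],[0,0,0],1],
    [[0,0,-0.0045],[0,0,0],1],
    [[0,0,-0.006],[0,0,0],1],
    [[0,0,-0.0075],[0,0,0],1],
    [[0,0,-0.009],[0,0,0],1],
    [[0,0,-0.0105],[0,0,0],1],
    [[0,0,-0.012],[0,0,0],1],
    [[0,0,-0.012],[0,0,0],1]
  ]
}}

```text
clock: 16.95
tool_pos: [462.0, -142.6, 102.5]
ee_rot: [-2.481, -1.926, 0.0]
force: [-2.1, 3.6, -8.1]
grip_width: 39.4
finger_force: 72.1
```

Request:
{"op": "play_rows", "data": {
  "motion": [
    [[-0.0003,0.0006,-0.001],[0,0,0],1],
    [[-0.0003,0.0006,-0.002],[0,0,0],1],
    [[-0.0003,0.0006,-0.003],[0,0,0],1],
    [[-0.0003,0.0006,-0.0035],[0,0,0],1],
    [[-0.0003,0.0006,-0.0035],[0,0,0],1]
  ]
}}

```text
clock: 17.45
tool_pos: [461.9, -142.5, 99.2]
ee_rot: [2.482, 1.926, -0.0]
force: [-0.3, -0.6, -8.8]
grip_width: 39.3
finger_force: 72.0
```

Request:
{"op": "play_rows", "data": {
  "motion": [
    [[0,0,-0.0006],[0,0,0],1],
    [[0,0,-0.0012],[0,0,0],1],
    [[0,0,-0.0016],[0,0,0],1],
    [[0,0,-0.0016],[0,0,0],1]
  ]
}}

```text
clock: 17.85
tool_pos: [462.0, -142.4, 98.7]
ee_rot: [2.481, 1.925, 0.001]
force: [-5.4, 1.5, 4.2]
grip_width: 39.0
finger_force: 73.4
```

Request:
{"op": "play_rows", "data": {
  "motion": [
    [[0,0,0],[0,0,0],0.4],
    [[0,0,0],[0,0,0],0],
    [[0,0,0],[0,0,0],-0.5],
    [[0,0,0],[0,0,0],-1],
    [[0,0,0],[0,0,0],-1],
    [[0,0,0.02],[0,0,0],-1],
    [[0,0,0.06],[0,0,0],-1],
    [[0,0,0.1],[0,0,0],-1],
    [[0,0,0.145],[0,0,0],-1],
    [[0,0,0.178],[0,0,0],-1],
    [[-0.005,-0.02,0.178],[0,0,0],-1],
    [[-0.015,-0.058,0.178],[0,0,0],-1],
    [[-0.02,-0.076,0.178],[0,0,0],-1],
    [[-0.02,-0.076,0.178],[0,0,0],-1],
    [[-0.02,-0.076,0.178],[0,0,0],-1]
  ]
}}

```text
clock: 19.35
tool_pos: [441.8, -218.3, 275.6]
ee_rot: [-2.482, -1.925, -0.0]
force: [0.2, -0.1, -0.4]
grip_width: 85.2
finger_force: 0.0
```

```bash
python3 - <<'E'
from h import *
S=pose(); im=robot.grab_frame("wrist"); import pickle; pickle.dump(S,open("w6.pkl","wb"))
cv2.imwrite("pics/w6.png",im)
E
```

```text
t 19.35 tcp [ 441.8 -218.3  275.6] yawx 75.59 z [-0.  0. -1.] F [ 0.17 -0.07 -0.4 ] w 85.2 ff 0.0
```

View pics/w6.png

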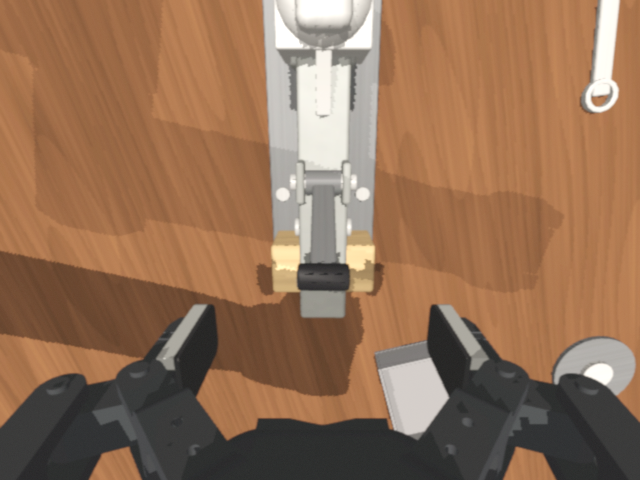

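```bash
python3 - <<'E'
from h import *
import pickle;S=pickle.load(open("w6.pkl","rb"))
from scipy.optimize import least_squares
a=np.radians(75.7);x=np.array([np.cos(a),np.sin(a)]);y=np.array([-x[1],x[0]])
p=ray("wrist",(323,183),123,S)[:2]
r=lambda th:(p-88*np.cos(th)*x, 123+88*np.sin(th))
for th in(1.0,1.05,1.1,1.15):
    c,z=r(th);print(th,proj("wrist",[*c,z],S).round(1),c.round(1),round(z,1),"in tool",(c-S["tool_pos"][:2])@x,(c-S["tool_pos"][:2])@y)
E
```

```text
1.0 [[323.6 283.1]] [ 440.5 -230.3] 197.0 in tool -11.987022233279774 -1.7014977218993357
1.05 [[323.6 278.8]] [ 441.4 -226.7] 199.3 in tool -8.226671531355446 -1.7014977218993326
1.1 [[323.6 274.1]] [ 442.4 -222.9] 201.4 in tool -4.356878002334308 -1.7014977218993321
1.15 [[323.6 268.9]] [ 443.3 -219.1] 203.3 in tool -0.38731411468932697 -1.7014977218993739
```

Request:
{"op": "play_rows", "data": {
  "motion": [
    [[-0.0012,-0.0048,-0.015],[0,0,0],-1],
    [[-0.0012,-0.0048,-0.035],[0,0,0],-1],
    [[-0.0012,-0.0048,-0.052],[0,0,0],-1],
    [[-0.0012,-0.0048,-0.0625],[0,0,0],-1],
    [[-0.0012,-0.0048,-0.0625],[0,0,0],-0.3],
    [[-0.0012,-0.0048,-0.0625],[0,0,0],0],
    [[-0.0012,-0.0048,-0.0625],[0,0,0],0.2],
    [[-0.0012,-0.0048,-0.0625],[0,0,0],0.4],
    [[-0.0012,-0.0048,-0.0625],[0,0,0],1],
    [[-0.0012,-0.0048,-0.0625],[0,0,0],1],
    [[-0.0012,-0.0048,-0.0625],[0,0,0],1]
  ],
  "newtons": 20
}}

```text
clock: 20.5
tool_pos: [441.0, -223.4, 214.0]
ee_rot: [2.48, 1.925, 0.001]
force: [-0.6, -1.1, 5.5]
grip_width: 29.2
finger_force: 25.0
```

Request:
{"op": "play_rows", "data": {
  "motion": [
    [[-0.0007,-0.0028,-0.0016],[0,0,0],1],
    [[-0.0015,-0.0058,-0.0035],[0,0,0],1],
    [[-0.0024,-0.0094,-0.006],[0,0,0],1],
    [[-0.0033,-0.0128,-0.0087],[0,0,0],1],
    [[-0.0041,-0.016,-0.0115],[0,0,0],1],
    [[-0.0049,-0.0192,-0.0145],[0,0,0],1],
    [[-0.0057,-0.0222,-0.0176],[0,0,0],1],
    [[-0.0064,-0.025,-0.0209],[0,0,0],1],
    [[-0.0071,-0.0276,-0.0243],[0,0,0],1],
    [[-0.0077,-0.0301,-0.0279],[0,0,0],1],
    [[-0.0083,-0.0324,-0.0316],[0,0,0],1],
    [[-0.0088,-0.0346,-0.0354],[0,0,0],1],
    [[-0.0093,-0.0366,-0.0393],[0,0,0],1],
    [[-0.0098,-0.0384,-0.0433],[0,0,0],1],
    [[-0.0098,-0.0384,-0.0433],[0,0,0],1]
  ]
}}

```text
clock: 22.0
tool_pos: [430.9, -262.2, 169.9]
ee_rot: [2.481, 1.925, -0.001]
force: [0.1, -4.5, 2.2]
grip_width: 29.2
finger_force: 26.4
```

Request:
{"op": "play_rows", "data": {
  "motion": [
    [[-0.0004,-0.002,-0.0041],[0,0,0],1],
    [[-0.0007,-0.0033,-0.0083],[0,0,0],1],
    [[-0.001,-0.0045,-0.0125],[0,0,0],1],
    [[-0.0012,-0.0055,-0.0168],[0,0,0],1],
    [[-0.0014,-0.0062,-0.0211],[0,0,0],1],
    [[-0.0016,-0.0068,-0.0255],[0,0,0],1],
    [[-0.0017,-0.007,-0.0285],[0,0,0],1],
    [[-0.0017,-0.007,-0.031],[0,0,0],1],
    [[-0.0017,-0.007,-0.031],[0,0,0],1]
  ]
}}

```text
clock: 22.9
tool_pos: [429.1, -268.8, 138.3]
ee_rot: [2.482, 1.926, -0.001]
force: [0.1, -6.1, 1.7]
grip_width: 29.4
finger_force: 27.3
```

Request:
{"op": "play_rows", "data": {
  "motion": [
    [[-0.0002,-0.001,-0.001],[0,0,0],1],
    [[-0.0002,-0.001,-0.002],[0,0,0],1],
    [[-0.0002,-0.001,-0.003],[0,0,0],1],
    [[-0.0002,-0.001,-0.003],[0,0,0],1]
  ]
}}

```text
clock: 23.3
tool_pos: [429.0, -269.1, 135.6]
ee_rot: [-2.481, -1.926, -0.001]
force: [2.2, -2.0, 1.5]
grip_width: 29.4
finger_force: 27.4
```

Request:
{"op": "play_rows", "data": {
  "motion": [
    [[0,0,-0.0008],[0,0,0],1],
    [[0,0,-0.0016],[0,0,0],1],
    [[0,0,-0.0016],[0,0,0],1]
  ]
}}

```text
clock: 23.6
tool_pos: [429.0, -269.1, 134.2]
ee_rot: [-2.481, -1.927, -0.001]
force: [1.6, 0.2, 3.0]
grip_width: 29.4
finger_force: 27.5
```

Request:
{"op": "play_rows", "data": {
  "motion": [
    [[0,0,-0.0008],[0,0,0],1],
    [[0,0,-0.0014],[0,0,0],1],
    [[0,0,-0.0014],[0,0,0],1]
  ]
}}

```text
clock: 23.9
tool_pos: [429.0, -269.2, 133.3]
ee_rot: [2.481, 1.926, 0.001]
force: [0.5, 1.0, 6.1]
grip_width: 29.4
finger_force: 28.0
```

Request:
{"op": "play_rows", "data": {
  "motion": [
    [[0,0,-0.0007],[0,0,0],1],
    [[0,0,-0.0007],[0,0,0],1],
    [[0,0,-0.0007],[0,0,0],1]
  ]
}}

```text
clock: 24.2
tool_pos: [429.0, -269.2, 133.1]
ee_rot: [2.481, 1.926, 0.001]
force: [-0.4, 1.7, 10.7]
grip_width: 29.0
finger_force: 28.4
```

Request:
{"op": "play_rows", "data": {
  "motion": [
    [[0,0,0.0005],[0,0,0],0.2],
    [[0,0,0.0005],[0,0,0],-0.3],
    [[0,0,0.0005],[0,0,0],-0.5],
    [[0,0,0.02],[0,0,0],-0.5],
    [[0,0,0.05],[0,0,0],-0.5],
    [[0,0,0.06],[0,0,0],1],
    [[0,0,0.06],[0,0,0],1],
    [[0,0,0.06],[0,0,0],1],
    [[0,0,0.05],[0,0,0],1],
    [[0,0,0.036],[0,0,0],1],
    [[0,0,0.03],[0,0,0],1],
    [[0,0,0.027],[0,0,0],1],
    [[0,0,0.026],[0,0,0],1],
    [[0,0,0.026],[0,0,0],1]
  ]
}}

```text
clock: 25.6
tool_pos: [428.9, -269.4, 158.2]
ee_rot: [-2.482, -1.926, 0.0]
force: [-0.8, -0.3, 0.1]
grip_width: 0.1
finger_force: 0.0
```

Request:
{"op": "play_rows", "data": {
  "motion": [
    [[0,0,-0.001],[0,0,0],1],
    [[0,0,-0.002],[0,0,0],1],
    [[0,0,-0.003],[0,0,0],1],
    [[0,0,-0.003],[0,0,0],1]
  ]
}}

```text
clock: 26.0
tool_pos: [429.1, -269.5, 155.9]
ee_rot: [2.481, 1.926, 0.001]
force: [-0.5, 0.4, 3.6]
grip_width: 0.2
finger_force: 1.7
```

Request:
{"op": "play_rows", "data": {
  "motion": [
    [[0,0,-0.0007],[0,0,0],1],
    [[0,0,-0.0007],[0,0,0],1],
    [[0,0,-0.0007],[0,0,0],1]
  ]
}}

```text
clock: 26.3
tool_pos: [429.2, -269.6, 155.7]
ee_rot: [2.48, 1.925, 0.001]
force: [-1.7, 1.0, 7.1]
grip_width: -0.2
finger_force: 3.9
```

Request:
{"op": "play_rows", "data": {
  "motion": [
    [[0,0,0.01],[0,0,0],1],
    [[0,0,0.04],[0,0,0],0],
    [[0,0,0.075],[0,0,0],-1],
    [[0.005,0.02,0.075],[0,0,0],-1],
    [[0.016,0.062,0.075],[0,0,0],-1],
    [[0.028,0.109,0.075],[0,0,0],-1],
    [[0.04,0.155,0.075],[0,0,0],-1],
    [[0.049,0.19,0.075],[0,0,0],-1],
    [[0.0521,0.2028,0.075],[0,0,0],-1],
    [[0.0521,0.2028,0.065],[0,0,0],-1],
    [[0.0521,0.2028,0.045],[0,0,0],-1],
    [[0.0521,0.2028,0.025],[0,0,0],-1],
    [[0.0521,0.2028,0.01],[0,0,0],-1],
    [[0.0521,0.2028,0.0035],[0,0,0],-1],
    [[0.0521,0.2028,0.0035],[0,0,0],-1]
  ],
  "newtons": 60
}}

```text
clock: 27.8
tool_pos: [480.1, -67.5, 156.9]
ee_rot: [-2.482, -1.924, 0.003]
force: [0.0, -0.1, 0.7]
grip_width: 85.5
finger_force: 0.0
```

```bash
python3 - <<'E'
from h import *
S=pose(); im=robot.grab_frame("wrist"); im2=robot.grab_frame("scene")
cv2.imwrite("pics/w7.png",np.hstack([cv2.resize(im,(400,300)),cv2.resize(im2[130:280,180:380],(400,300),interpolation=2)]))
E
```

```text
t 27.8 tcp [480.1 -67.5 156.9] yawx 75.56 z [-0.002  0.    -1.   ] F [ 0.01 -0.12  0.75] w 85.5 ff 0.0
```

View pics/w7.png

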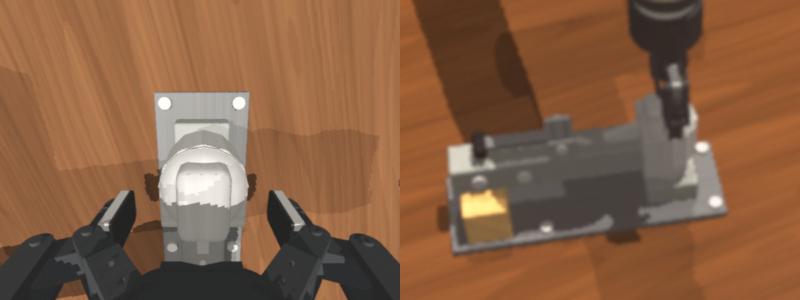

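Request:
{"op": "play_rows", "data": {
  "motion": [
    [[0,0,0],[0,0,0],-0.5],
    [[0,0,0],[0,0,0],-0.2],
    [[0,0,0],[0,0,0],0],
    [[0,0,0],[0,0,0],0.2],
    [[0,0,0],[0,0,0],0.5],
    [[0,0,0],[0,0,0],1],
    [[0,0,0],[0,0,0],1],
    [[0,0,0],[0,0,0],1]
  ],
  "newtons": 80
}}

```text
clock: 28.7
tool_pos: [481.4, -66.5, 158.7]
ee_rot: [2.481, 1.926, 0.001]
force: [-0.1, 0.4, 5.8]
grip_width: 32.6
finger_force: 79.3
```

Request:
{"op": "play_rows", "data": {
  "motion": [
    [[0,0,0.0005],[0,0,0],1],
    [[0,0,0.001],[0,0,0],1],
    [[0,0,0.001],[0,0,0],1]
  ]
}}

```text
clock: 29.0
tool_pos: [481.3, -66.6, 158.8]
ee_rot: [2.481, 1.927, 0.0]
force: [2.0, -0.8, -1.2]
grip_width: 32.6
finger_force: 79.6
```

Request:
{"op": "play_rows", "data": {
  "motion": [
    [[0,0,0.0005],[0,0,0],1],
    [[0,0,0.001],[0,0,0],1],
    [[0,0,0.001],[0,0,0],1]
  ]
}}

```text
clock: 29.3
tool_pos: [480.4, -66.5, 159.2]
ee_rot: [-2.48, -1.926, 0.002]
force: [0.3, -0.6, -6.4]
grip_width: 32.6
finger_force: 79.8
```

Request:
{"op": "play_rows", "data": {
  "motion": [
    [[0,0,0.0004],[0,0,0],1],
    [[0,0,0.0008],[0,0,0],1],
    [[0,0,0.0008],[0,0,0],1]
  ]
}}

```text
clock: 29.6
tool_pos: [480.5, -66.5, 160.4]
ee_rot: [-2.481, -1.925, 0.001]
force: [-0.0, -0.9, -7.1]
grip_width: 32.7
finger_force: 79.9
```

Now it is freely lifting; continue in small steps.

Request:
{"op": "play_rows", "data": {
  "motion": [
    [[0,0,0.0004],[0,0,0],1],
    [[0,0,0.0008],[0,0,0],1],
    [[0,0,0.0008],[0,0,0],1]
  ]
}}

```text
clock: 29.9
tool_pos: [480.7, -66.4, 161.4]
ee_rot: [-2.481, -1.926, 0.0]
force: [-0.3, 0.4, -7.4]
grip_width: 32.6
finger_force: 80.0
```

Request:
{"op": "play_rows", "data": {
  "motion": [
    [[0,0,0.0004],[0,0,0],1],
    [[0,0,0.0008],[0,0,0],1],
    [[0,0,0.0008],[0,0,0],1]
  ]
}}

```text
clock: 30.2
tool_pos: [481.0, -66.4, 162.4]
ee_rot: [-2.481, -1.926, -0.0]
force: [0.1, -0.9, -8.4]
grip_width: 32.3
finger_force: 80.0
```

Request:
{"op": "play_rows", "data": {
  "motion": [
    [[0,0,0.0004],[0,0,0],1],
    [[0,0,0.0008],[0,0,0],1],
    [[0,0,0.0008],[0,0,0],1]
  ]
}}

```text
clock: 30.5
tool_pos: [480.9, -66.6, 162.9]
ee_rot: [-2.481, -1.926, 0.001]
force: [-0.5, -0.3, -11.0]
grip_width: 32.6
finger_force: 80.2
```

Request:
{"op": "play_rows", "data": {
  "motion": [
    [[0,0,0.0004],[0,0,0],1],
    [[0,0,0.0008],[0,0,0],1],
    [[0,0,0.0008],[0,0,0],1]
  ]
}}

```text
clock: 30.8
tool_pos: [480.7, -66.7, 163.5]
ee_rot: [-2.481, -1.926, 0.002]
force: [0.8, -2.6, -16.1]
grip_width: 32.3
finger_force: 80.6
```

Request:
{"op": "play_rows", "data": {
  "motion": [
    [[0,0,0.0003],[0,0,0],1],
    [[0,0,0.0005],[0,0,0],1],
    [[0,0,0.0005],[0,0,0],1]
  ]
}}

```text
clock: 31.1
tool_pos: [480.7, -66.7, 163.9]
ee_rot: [-2.481, -1.926, 0.002]
force: [1.2, -3.0, -19.8]
grip_width: 32.5
finger_force: 81.0
```

Request:
{"op": "play_rows", "data": {
  "motion": [
    [[0,0,0],[0,0,0],1],
    [[0,0,0],[0,0,0],1],
    [[0,0,0],[0,0,0],1]
  ]
}}

```text
clock: 31.4
tool_pos: [480.6, -66.7, 164.0]
ee_rot: [-2.481, -1.926, 0.002]
force: [1.2, -3.1, -23.3]
grip_width: 32.3
finger_force: 81.2
```

Request:
{"op": "play_rows", "data": {
  "motion": [
    [[0,0,0],[0,0,0],1],
    [[0,0,0],[0,0,0],1],
    [[0,0,0],[0,0,0],1],
    [[0,0,0],[0,0,0],1]
  ]
}}

```text
clock: 31.8
tool_pos: [480.6, -66.6, 164.0]
ee_rot: [-2.481, -1.926, 0.001]
force: [0.2, -3.7, -25.2]
grip_width: 32.6
finger_force: 81.4
```

Request:
{"op": "play_rows", "data": {
  "motion": [
    [[0,0,0],[0,0,0],1],
    [[0,0,0],[0,0,0],1],
    [[0,0,0],[0,0,0],1],
    [[0,0,0],[0,0,0],1]
  ]
}}

```text
clock: 32.2
tool_pos: [480.6, -66.6, 164.0]
ee_rot: [-2.481, -1.926, 0.001]
force: [0.9, -3.9, -24.7]
grip_width: 32.2
finger_force: 81.4
```

The pull kept building after the move ended and reached 25 N, which is over the limit. I'm easing it back to 20 N now.

Request:
{"op": "play_rows", "data": {
  "motion": [
    [[0,0,-0.0006],[0,0,0],1],
    [[0,0,-0.0007],[0,0,0],1],
    [[0,0,-0.0007],[0,0,0],1],
    [[0,0,-0.0007],[0,0,0],1],
    [[0,0,-0.0007],[0,0,0],1]
  ]
}}

```text
clock: 32.7
tool_pos: [480.7, -66.6, 163.8]
ee_rot: [-2.482, -1.926, 0.001]
force: [-1.4, -3.9, -20.3]
grip_width: 32.3
finger_force: 81.7
```

Request:
{"op": "play_rows", "data": {
  "motion": [
    [[0,0,0],[0,0,0],1],
    [[0,0,0],[0,0,0],1],
    [[0,0,0],[0,0,0],1]
  ]
}}

```text
clock: 33.0
tool_pos: [480.8, -66.6, 163.8]
ee_rot: [-2.481, -1.926, 0.0]
force: [-2.3, -4.2, -20.3]
grip_width: 32.4
finger_force: 81.8
```

Request:
{"op": "play_rows", "data": {
  "motion": [
    [[0,0,0],[0,0,0],1],
    [[0,0,0],[0,0,0],1],
    [[0,0,0],[0,0,0],1],
    [[0,0,0],[0,0,0],1]
  ]
}}

```text
clock: 33.4
tool_pos: [480.8, -66.6, 163.8]
ee_rot: [-2.482, -1.926, 0.0]
force: [-2.8, -3.8, -18.9]
grip_width: 32.4
finger_force: 81.9
```

Request:
{"op": "play_rows", "data": {
  "motion": [
    [[0,0,0],[0,0,0],1],
    [[0,0,0],[0,0,0],1],
    [[0,0,0],[0,0,0],1],
    [[0,0,-0.0005],[0,0,0],1],
    [[0,0,-0.001],[0,0,0],1],
    [[0,0,-0.0016],[0,0,0],1],
    [[0,0,-0.0022],[0,0,0],1],
    [[0,0,-0.0028],[0,0,0],1],
    [[0,0,-0.0034],[0,0,0],1],
    [[0,0,-0.004],[0,0,0],1],
    [[0,0,-0.0044],[0,0,0],1],
    [[0,0,-0.0044],[0,0,0],1],
    [[0,0,-0.0044],[0,0,0],1],
    [[0,0,-0.0044],[0,0,0],1]
  ]
}}

```text
clock: 34.8
tool_pos: [481.6, -66.6, 159.7]
ee_rot: [2.481, 1.926, 0.001]
force: [1.9, 1.1, -6.5]
grip_width: 32.2
finger_force: 83.6
```

Request:
{"op": "play_rows", "data": {
  "motion": [
    [[0,0,-0.0004],[0,0,0],1],
    [[0,0,-0.0008],[0,0,0],1],
    [[0,0,-0.0012],[0,0,0],1],
    [[0,0,-0.0012],[0,0,0],1],
    [[0,0,-0.0012],[0,0,0],1]
  ]
}}

```text
clock: 35.3
tool_pos: [481.4, -66.6, 158.8]
ee_rot: [2.481, 1.926, 0.002]
force: [0.9, 2.3, 0.8]
grip_width: 32.6
finger_force: 84.3
```

Seated. Release and clear away; the last look is checked numerically.

Request:
{"op": "play_rows", "data": {
  "motion": [
    [[0,0,-0.0002],[0,0,0],0.3],
    [[0,0,-0.0002],[0,0,0],0],
    [[0,0,-0.0002],[0,0,0],-0.4],
    [[0,0,-0.0002],[0,0,0],-1],
    [[0,0,-0.0002],[0,0,0],-1],
    [[0,0,0.01],[0,0,0],-1],
    [[0,0,0.03],[0,0,0],-1],
    [[0,0,0.06],[0,0,0],-1],
    [[0,0,0.1],[0,0,0],-1],
    [[-0.01,-0.04,0.13],[0,0,0],-1],
    [[-0.02,-0.08,0.135],[0,0,0],-1],
    [[-0.035,-0.13,0.135],[0,0,0],-1],
    [[-0.0395,-0.1518,0.135],[0,0,0],-1],
    [[-0.0395,-0.1518,0.135],[0,0,0],-1],
    [[-0.0395,-0.1518,0.135],[0,0,0],-1]
  ]
}}

```text
clock: 36.8
tool_pos: [441.4, -218.6, 293.7]
ee_rot: [2.483, 1.925, 0.001]
force: [-0.0, 0.4, 0.3]
grip_width: 85.5
finger_force: 0.0
```

```bash
python3 - <<'E'
from h import *
import pickle
S=pose(); im=robot.grab_frame("wrist"); cv2.imwrite("pics/w8.png",im)
# the black T-grip: dark pixels near the predicted place for home/locked
x=np.array([.247,.969]);y=np.array([-.969,.247]);b=np.array([481.3,-66.7])
P=lambda l,h,w=0:np.r_[b+l*x+w*y,65+h]
u=proj("wrist",[P(-208,58),P(-208,58,15),P(-208,58,-15),P(-120,58),P(-32,64,32),P(-32,64,-32),P(-156,138)],S).round(0);print(u.tolist())
g=im.max(2)<60
c=u[0].astype(int);w=g[c[1]-45:c[1]+45,c[0]-45:c[0]+45]
n,l,st,ce=cv2.connectedComponentsWithStats(w.astype(np.uint8))
for s,k in zip(st[1:],ce[1:]):
    if s[4]>60: print((s[:2]+c-45).tolist(),s[2:].tolist(),(k+c-45).round(1))
E
```

```text
t 36.8 tcp [ 441.4 -218.6  293.7] yawx 75.56 z [ 0.  0. -1.] F [-0.04  0.4   0.34] w 85.5 ff 0.0
[[322.0, 280.0], [305.0, 280.0], [340.0, 280.0], [322.0, 177.0], [276.0, 53.0], [367.0, 53.0], [323.0, 255.0]]
[307, 272] [34, 17, 500] [323.  280.9]
```

The T-grip shows up at (323, 281), against (322, 280) predicted for the coupler home and locked. I'm handing the job in.

```bash
python3 -c "
from station import robot
print(robot.job_done())"
```

```text
the job is handed in; nothing more can be done
None
```

The coupler is on the ball, locked, pull-tested, set down and released, and I've handed the job in (result not shown), but the pull briefly read about 25 N, over your 22 N limit, for under a second before I eased it to 19–20 N and held it there for about a second.

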